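# Set the instrument cradle to length and lay the cranked bar in it

### The arm

A 6-joint arm with a two-finger parallel gripper is mounted at the origin on a cart in front of the work surface, level with it; the furniture and walls round the work are solid. World frame = base frame: x ahead of the robot, y to its left, z up, the work surface at z = 0. Lengths are in m, angles in rad, forces in N, time in s.
With the tool pointing down it reaches from about 0.3 to 0.95 m from the base axis. Payload 3.1 kg.
Tool frame: the origin (TCP) lies midway between the tips of the shut fingers; the grasp point (between the pads) lies 19 mm behind it (arm.pinch_z is the distance from the TCP to the grasp point, in m); y points along the fingers, x is the direction in which the jaws open and shut, and the axes are right-handed (so a half turn about y gives the same grasp; the last joint's range is limited). The gripper opens to 85 mm and grips with 20 to 120 N. Pads are 22 mm wide; open, the fingers measure 114 mm over their backs; the gripper's body (76 mm by 85 mm) begins 54 mm behind the grasp point. The pads swing forward as they close: fully open they stand 13 mm farther back than shut.
Start: joints at [1.264, 0.308, 1.634, -0, 1.2, -0.07], TCP at [0.147, 0.608, 0.231] pointing down, gripper open.
Joint ranges: [-3.06, 3.06], [-0.79, 1.96], [0.05, 2.63], [-1.19, 4.34], [0.05, 2.64], [-2.94, 2.94]. Speed limits (rad/s): [2.79, 2.79, 3.14, 3.14, 3.14, 3.14].

### API

Orientations are given as a rotation vector (axis times angle).
In Python, from cell import arm gives the robot as it stands. The module is installed in compiled form; this text tells all that it offers.
- The arm moves only by the tool play_rows, never from a script. Its argument "deltas" is a list of rows, each a list of 7 numbers: the turn, a rotation vector about the tool's x, y, z in degrees, then the shift along the tool's x, y, z in cm, then the gripper command: -1 is shut, 1 is fully open, values between are in proportion. A call has 1 to 20 rows; each row shifts and turns the commanded pose from where the row before left it, along the tool's axes as they then stand; what a row does not reach is not made up. A row lasts 1/8 s, in which the tool goes at most 62.5 mm and 10.7 degrees, less where a joint would pass 70% of its speed; a pose out of reach is approached as far as the arm can. A call is refused whole if a number of a shift passes 6.25 or a number of a turn 10.7, either way. A call with a gripper value outside its range is refused whole. The fingers move at their own pace and stop on an object; "grip_force" is the grip in N (left out, the last holds). Time passes only in rows, so rows that do not move let the fingers close. It gives the time, the measured TCP pose, the force and the opening at its end, in the units of the state.
- arm.state(): the state, without advancing time (a new reading comes with each control period).
- arm.snapshot(name): name is "scene" or "top"; returns the picture (400x640x3 uint8, blue, green, red); there is no depth.
- arm.camera_params(name): a dict with "camera_matrix" (3x3 intrinsics, pixels), "R" (3x3) and "t" (3): a world point X has camera coordinates R X + t. Camera axes: x right, y down, z forward; pixel columns grow to the right and rows downward; lengths in m; the calibration is good to about 2 mm. A picture is of the moment at which its call begins. camera_params takes no time and is no camera call.
- arm.finish_job(): hands the job in, once; it reports no verdict.
The state is a dict: "t": time; "qpos": joint angles; "dq": joint speeds; "tau": joint torques, N m; "tcp_pos": TCP position; "orientation": TCP orientation; "force": force on the tool from outside, world axes, zero at the start; "wrist_torque": the same for the moment, N m; "finger_gap": opening from 0.0 (shut) to 1.0 (fully open).
Only numpy, scipy, OpenCV 4.12 (cv2) and the standard library are available. Lean on these libraries where they do the work, as an engineer would, in place of code of your own. Each camera call takes 0.05 s, during which the arm holds its last target. There are 200 camera calls.

### The job

Slide the moving saddle of the instrument cradle along its track until there is room for the cranked steel bar between the two end stops with about 1 cm of endwise play, then take the bar out from under the low steel ledge and lay it in the cradle with both straight ends resting fully down in the two saddle troughs. Leave the specimen cup, the dropper bottle and the timer that stand to the right of the work where they are.

Things in the scene. Friction and masses are not known exactly. Their poses are not given: they have to be found in the camera images.
- cradle: Adjustable instrument cradle, fixed to the table: grey base 60 mm (x) by 320 mm (y), two guide rods along y, two white saddles. Origin at table level on the track's centre line, base from y = -150 to +170 mm; +y (to the robot's right) is the way the moving saddle slides away from the fixed one; z up. Between the saddles nothing is higher than 31 mm. Saddles: see the seats.
- carriage (a joint): Position of the moving saddle along the cradle's +y, m, 0 (nearest the fixed saddle) to 0.09. Clear distance between the inner faces of the two end stops is 140 mm plus this value; the bar is 180 mm long, so 0.050 leaves 10 mm of play. It starts much too near. Friction about 3 N plus light damping; it stays where it is left.
- grip_centre (a point): Centre of the upright ribbed slider grip on the moving saddle, 67 mm above the table: a white tab 16 mm thick (cradle x), 30 mm long (cradle y), from 31 to 85 mm above the table, standing beyond the end stop with 15 mm of clear gap to it. Axes as the cradle's; moves with the saddle.
- fixed_seat (a point): Where the bar's centre line lies when seated in the fixed saddle: 68 mm above the table, 22 mm in from the end stop's face. Trough 45 mm long along cradle y, flat floor 62 mm up and 18 mm wide, walls upright to 76 mm, then flaring to a 34 mm mouth at 91 mm (45 mm over all). Outer end closed by a stop 8 mm thick, 40 mm wide, 92 mm high; open above and inwards. Axes as the cradle's.
- moving_seat (a point): The same point in the moving saddle, whose trough and stop are the same, mirrored: 68 mm above the table, 22 mm in from the stop's face; moves with the saddle. The troughs leave fingers no room to hold the bar by a straight end while it goes in: hold it by its offset middle.
- ledge: Low steel ledge fixed to the table: a plate 80 mm wide (y) on a back wall, underside 30 mm, top 35 mm above the table; open in front (its -x) and at both sides. Origin at table level; plate from x = -39 (front edge) to +42 mm, wall from +36. The bar lies under it along y, middle hidden, a straight end standing out about 50 mm each side; draw it out by an end towards -x, 65 mm or more.
- bar_middle (a point): Centre of the offset middle of the cranked bar: round steel, 12 mm thick, 180 mm long, 0.12 kg, flat on the table (centre line 6 mm up). Two straight ends in line, 52 mm each; the middle, 52 mm, is parallel to them, offset 30 mm; slants between take 12 mm each. Axes: y along the bar, -x from the line of the ends to the middle. Laid in level, it turns when let go till the offset hangs down.
- bar_end_1 (a point): Point on the centre line of one straight end of the bar, 22 mm from its tip, at the bar's +y end: at the start the end on the robot's left, towards the wall pillar. The two ends are alike: either may go in either saddle.
- bar_end_2 (a point): The same point on the other end of the bar (-y), 22 mm from its tip: at the start the end on the robot's right, with more free room round it.
- cup: Specimen cup with a screw lid, 46 mm across, 59 mm high, a bystander to the right of the work; origin under its centre.
- timer: Round bench timer with a dial, 62 mm across, 44 mm high, a bystander to the right of the work; origin under its centre.
- dropper: Brown dropper bottle, 33 mm across, 102 mm high, a bystander to the right of the work; origin under its centre.

How it is judged:
At the end, for the whole second after the job is handed in: The moving saddle stands so that the bar has between 1 and 21 mm of endwise play between the end stops (joint 0.041 to 0.061), and the bar lies at rest with one straight end down in each trough: each end's point within 25 mm of that saddle's seat point, within 5 mm of it in height and 7 mm sideways (value of joint carriage between 0.041 and 0.061 m and ((distance between bar_end_1 and fixed_seat below 0.025 m and z of bar_end_1 in the frame of fixed_seat between -0.005 and 0.005 m and x of bar_end_1 in the frame of fixed_seat between -0.007 and 0.007 m and distance between bar_end_2 and moving_seat below 0.025 m and z of bar_end_2 in the frame of moving_seat between -0.005 and 0.005 m and x of bar_end_2 in the frame of moving_seat between -0.007 and 0.007 m) or (distance between bar_end_2 and fixed_seat below 0.025 m and z of bar_end_2 in the frame of fixed_seat between -0.005 and 0.005 m and x of bar_end_2 in the frame of fixed_seat between -0.007 and 0.007 m and distance between bar_end_1 and moving_seat below 0.025 m and z of bar_end_1 in the frame of moving_seat between -0.005 and 0.005 m and x of bar_end_1 in the frame of moving_seat between -0.007 and 0.007 m)) and linear speed of bar below 0.02 m/s); the robot touches nothing.
It fails at once if a bystander (specimen cup, dropper bottle or timer) is pushed more than 4 cm or knocked over (distance of any of cup, dropper, timer from where it was at the start of the episode above 0.04 m or angle between any of cup, dropper, timer's own z axis and vertical above 0.5 rad).
It also fails if it takes over 58 s, if anything falls off the work surface, if the arm or the gripper's body presses on something with over 40 N, if the wrist force passes 120 N, or if a joint passes its speed limit or range.

## Working session

There is one attempt and no reset: what is moved stays moved. The work goes in short steps, Python scripts to look and compute and a tool call to move; the robot and the scene stay as the last step left them, time stands still between calls to the robot, and variables do not carry over. Pictures are saved under pics/ and viewed, about 8 in all and at most 12, crops included, and the job is handed in when it is done.

Besides the shell and the picture viewer there is one more tool, called after "Request:" by a JSON object that holds its "method" and its "body", one argument or row to a line. play_rows: Moves the arm, as the interface text tells. Its arguments: {"type":"object","properties":{"deltas":{"type":"array"},"grip_force":{"type":"number"}},"required":["deltas"]}

```bash
mkdir -p pics; python3 - <<'E'
from cell import arm
import cv2
for n in ("scene","top"):
    cv2.imwrite(f"pics/{n}0.png",arm.snapshot(n))
    p=arm.camera_params(n);print(n,p["camera_matrix"],p["R"],p["t"])
s=arm.state();print(s)
E
```

```text
scene [[487.62802966   0.         317.86176337]
 [  0.         487.62802966 197.14472408]
 [  0.           0.           1.        ]] [[ 0.33715424 -0.94138408  0.01109257]
 [-0.68073569 -0.25190884 -0.68785235]
 [ 0.65032756  0.22436123 -0.72576587]] [-0.52349596  0.30793426  0.93414323]
top [[450.81090559   0.         323.61945938]
 [  0.         450.81090559 207.52449978]
 [  0.           0.           1.        ]] [[-0.00501804 -0.99997039 -0.00583418]
 [-0.97873907  0.00610765 -0.20501837]
 [ 0.20504793  0.00468135 -0.97874074]] [-0.35782204  0.51196407  0.80626394]
{'t': 0.1, 'qpos': array([ 1.26427807e+00,  3.08934590e-01,  1.63509013e+00,  3.79429522e-06,
        1.19970305e+00, -6.96989764e-02]), 'dq': array([ 0.0008653 , -0.00419604, -0.00449007,  0.00226453, -0.00103755,
        0.00068286]), 'tau': array([-6.69768797e-04, -4.16408372e+01, -2.77640927e+01,  2.67682265e-05,
        4.18107229e-03, -1.80893994e-05]), 'tcp_pos': array([0.14642626, 0.60681987, 0.23013684]), 'orientation': array([-1.31319152, -1.03169495,  1.03464677]), 'force': array([-0.28909381,  0.14084079,  0.10658027]), 'wrist_torque': array([0.02116154, 0.0119835 , 0.01129221]), 'finger_gap': 1.0015778437744876}
```

View pics/scene0.png

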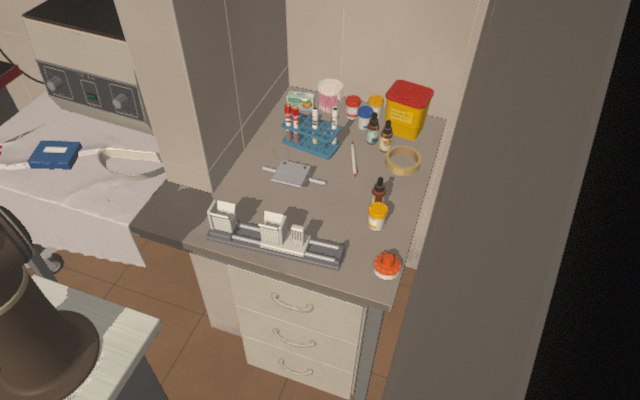

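View pics/top0.png

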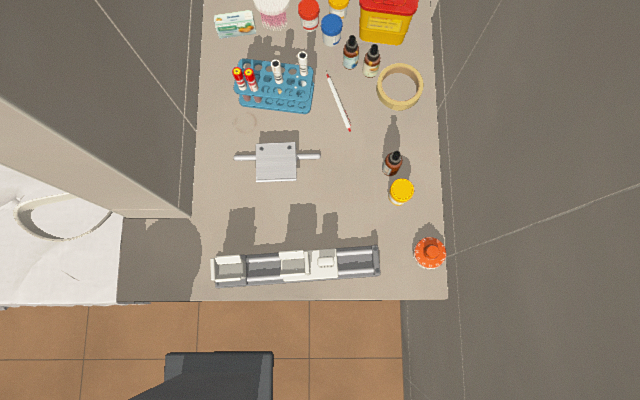

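The overview shows the cradle at about (212–380, 245–288) in the top view. The ledge is at (255–298, 141–182), with bar ends at about x=234 and x=321, row 156. I'll take enlarged crops for pixel accuracy.

```bash
cat > h.py <<'E'
from cell import arm
import cv2,numpy as np
from scipy.spatial.transform import Rotation as Ro
def ray(n,uv,z):
    p=arm.camera_params(n);R=np.array(p["R"]);c=-R.T@p["t"]
    d=R.T@np.linalg.inv(p["camera_matrix"])@np.array([uv[0],uv[1],1.])
    return (c+d*(z-c[2])/d[2]).round(4)
def proj(n,X):
    p=arm.camera_params(n);q=p["camera_matrix"]@(p["R"]@np.array(X)+p["t"]);return (q[:2]/q[2]).round(1)
def crop(n,f,x0,y0,x1,y1,k):
    im=arm.snapshot(n)[y0:y1,x0:x1];im=cv2.resize(im,None,fx=k,fy=k,interpolation=cv2.INTER_CUBIC)
    for x in range(-(-x0//10)*10,x1,10):
        cv2.line(im,((x-x0)*k,0),((x-x0)*k,5 if x%50 else 14),(0,0,255),1)
    for y in range(-(-y0//10)*10,y1,10):
        cv2.line(im,(0,(y-y0)*k),(5 if y%50 else 14,(y-y0)*k),(0,0,255),1)
    cv2.imwrite(f"pics/{f}.png",im)
E
python3 - <<'E'
from h import *
crop("top","c1",200,135,390,295,4)
print(Ro.from_rotvec(arm.state()["orientation"]).as_matrix().round(3),arm.pinch_z)
E
```

```text
[[ 0.235 -0.001 -0.972]
 [ 0.972 -0.002  0.235]
 [-0.002 -1.     0.   ]] 0.0187
```

View pics/c1.png

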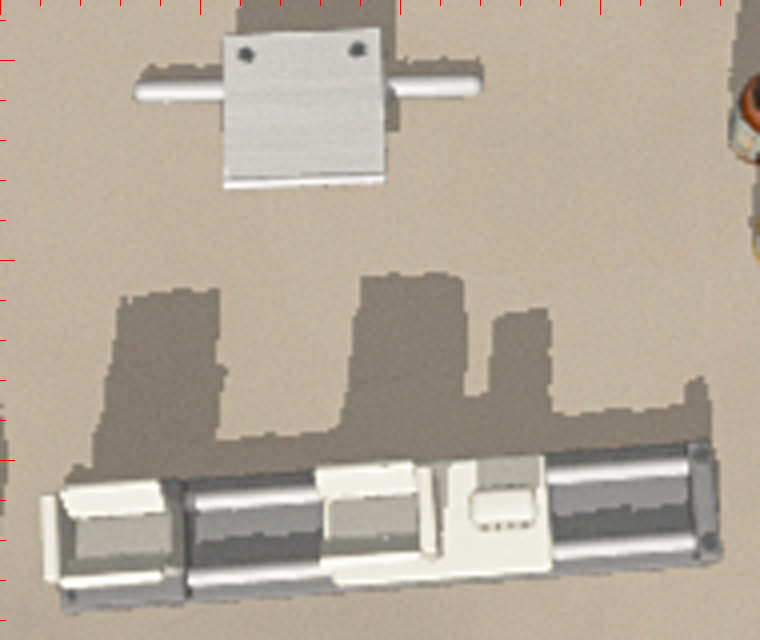

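```bash
python3 - <<'E'
from h import *
f=lambda u,v,z:ray("top",(200+u/4,135+v/4),z)
L=f(134,92,.006);Rr=f(482,85,.006);print("tips",L,Rr,np.linalg.norm(L-Rr),"mid",(L+Rr)/2,"ang",np.degrees(np.arctan2((L-Rr)[0],(L-Rr)[1])))
print("ledge front",f(224,184,.035),f(385,179,.035),"back",f(224,35,.035),f(381,28,.035))
print("grip",f(503,503,.085), "ends",f(470,503,.085),f(536,501,.085))
print("fixed stop inner/out top",f(58,537,.092),f(42,537,.092))
print("mov stop inner/out top",f(421,508,.092),f(436,508,.092))
print("fixed walls top z91", f(60,495,.091),f(160,488,.091),f(60,580,.091),f(165,576,.091))
print("mov walls top", f(318,474,.091),f(412,465,.091),f(325,562,.091),f(420,556,.091))
print("front edge base", f(62,612,0.),f(720,562,0.))
p=arm.camera_params("top");print("cam",-np.array(p["R"]).T@p["t"])
for n in [(430,252,.05),(402,190,.059),(392,160,.1)]: print(ray("top",n[:2],n[2]))
E
```

```text
tips [ 0.6249 -0.1755  0.006 ] [ 0.6274 -0.3546  0.006 ] 0.17911744750302805 mid [ 0.62615 -0.26505  0.006  ] ang -0.7997216455370484
ledge front [ 0.5677 -0.2278  0.035 ] [ 0.5697 -0.307   0.035 ] back [ 0.6449 -0.2258  0.035 ] [ 0.648  -0.3044  0.035 ]
grip [ 0.4059 -0.3642  0.085 ] ends [ 0.406  -0.3494  0.085 ] [ 0.4068 -0.3789  0.085 ]
fixed stop inner/out top [ 0.3915 -0.1677  0.092 ] [ 0.3915 -0.1607  0.092 ]
mov stop inner/out top [ 0.4033 -0.3279  0.092 ] [ 0.4033 -0.3345  0.092 ]
fixed walls top z91 [ 0.41   -0.1675  0.091 ] [ 0.4129 -0.2119  0.091 ] [ 0.3727 -0.1692  0.091 ] [ 0.3742 -0.2154  0.091 ]
mov walls top [ 0.4187 -0.282   0.091 ] [ 0.4225 -0.3238  0.091 ] [ 0.38   -0.2857  0.091 ] [ 0.3823 -0.3275  0.091 ]
front edge base [ 0.3617 -0.1487  0.    ] [ 0.3841 -0.4702  0.    ]
cam [ 0.33396092 -0.36471275  0.8919978 ]
[ 0.4243 -0.5589  0.05  ]
[ 0.5416 -0.5099  0.059 ]
[ 0.5881 -0.4868  0.1   ]
```

```bash
cat >> h.py <<'E'
def Rm(yaw):
    c,s=np.cos(np.radians(yaw)),np.sin(np.radians(yaw))
    return np.array([[c,0,-s],[s,0,c],[0,-1,0]])
def plan(wps,start=None):
    """wps: (x,y,z,yaw,nrows,grip); start (pos,R) default measured"""
    s=arm.state();p,R=(s["tcp_pos"],Ro.from_rotvec(s["orientation"]).as_matrix()) if start is None else start
    p=np.array(p,float);out=[]
    for x,y,z,yaw,n,g in wps:
        for i in range(n):
            k=n-i;rv=Ro.from_matrix(R.T@Rm(yaw)).as_rotvec()/k
            tr=np.degrees(rv).round(1);sh=(R.T@(np.array([x,y,z])-p)/k*100).round(2)
            out.append([*tr.tolist(),*sh.tolist(),g])
            p=p+R@sh/100;R=R@Ro.from_rotvec(np.radians(tr)).as_matrix()
    for i in range(0,len(out),20):print(str(out[i:i+20]).replace(" ",""))
def st():
    s=arm.state();R=Ro.from_rotvec(s["orientation"]).as_matrix()
    print(s["t"],s["tcp_pos"].round(4),"yaw",np.degrees(np.arctan2(R[1,0],R[0,0])).round(2),"tilt",(R[:,1]+[0,0,1]).round(3),"F",s["force"].round(1),"gap",s["finger_gap"])
E
python3 - <<'E'
from h import *
plan([(.36,.15,.25,40,12,1),(.406,-.364,.20,4,12,1)])
E
```

```text
[[0.0,3.0,-0.0,-3.28,-0.16,-2.62,1],[0.0,3.0,-0.0,-3.14,-0.16,-2.79,1],[0.0,3.0,-0.0,-2.99,-0.16,-2.95,1],[0.0,3.0,-0.0,-2.83,-0.16,-3.11,1],[0.0,3.1,-0.0,-2.67,-0.16,-3.25,1],[0.0,3.0,-0.0,-2.49,-0.16,-3.39,1],[0.0,3.1,-0.0,-2.31,-0.16,-3.51,1],[0.0,3.0,-0.0,-2.11,-0.16,-3.63,1],[0.0,3.1,-0.0,-1.92,-0.16,-3.74,1],[0.0,3.0,-0.0,-1.72,-0.15,-3.84,1],[0.0,3.1,-0.0,-1.51,-0.16,-3.92,1],[0.1,3.0,-0.1,-1.3,-0.15,-4.01,1],[-0.0,3.0,-0.0,-2.46,0.41,-3.53,1],[-0.0,3.0,-0.0,-2.27,0.41,-3.65,1],[-0.0,3.0,-0.0,-2.08,0.41,-3.76,1],[-0.0,3.0,-0.0,-1.88,0.41,-3.87,1],[-0.0,3.0,-0.0,-1.68,0.42,-3.96,1],[-0.0,3.0,-0.0,-1.47,0.41,-4.04,1],[-0.0,3.0,-0.0,-1.25,0.42,-4.11,1],[-0.0,3.0,-0.0,-1.03,0.41,-4.18,1]]
[[-0.0,3.0,-0.0,-0.82,0.42,-4.22,1],[-0.0,3.0,-0.0,-0.59,0.41,-4.26,1],[-0.0,3.0,-0.0,-0.37,0.42,-4.29,1],[-0.0,3.0,-0.0,-0.14,0.41,-4.3,1]]
```

Request:
{"method": "play_rows", "body": {
  "deltas": [
    [0, 3, 0, -3.28, -0.16, -2.62, 1],
    [0, 3, 0, -3.14, -0.16, -2.79, 1],
    [0, 3, 0, -2.99, -0.16, -2.95, 1],
    [0, 3, 0, -2.83, -0.16, -3.11, 1],
    [0, 3.1, 0, -2.67, -0.16, -3.25, 1],
    [0, 3, 0, -2.49, -0.16, -3.39, 1],
    [0, 3.1, 0, -2.31, -0.16, -3.51, 1],
    [0, 3, 0, -2.11, -0.16, -3.63, 1],
    [0, 3.1, 0, -1.92, -0.16, -3.74, 1],
    [0, 3, 0, -1.72, -0.15, -3.84, 1],
    [0, 3.1, 0, -1.51, -0.16, -3.92, 1],
    [0.1, 3, -0.1, -1.3, -0.15, -4.01, 1],
    [0, 3, 0, -2.46, 0.41, -3.53, 1],
    [0, 3, 0, -2.27, 0.41, -3.65, 1],
    [0, 3, 0, -2.08, 0.41, -3.76, 1],
    [0, 3, 0, -1.88, 0.41, -3.87, 1],
    [0, 3, 0, -1.68, 0.42, -3.96, 1],
    [0, 3, 0, -1.47, 0.41, -4.04, 1],
    [0, 3, 0, -1.25, 0.42, -4.11, 1],
    [0, 3, 0, -1.03, 0.41, -4.18, 1]
  ]
}}

```text
t: 2.65
tcp_pos: [0.3907, -0.1934, 0.2162]
orientation: [-1.557, -0.218, 0.217]
force: [0.9, 0.4, -0.6]
finger_gap: 1.004
```

Request:
{"method": "play_rows", "body": {
  "deltas": [
    [0, 3, 0, -0.82, 0.42, -4.22, 1],
    [0, 3, 0, -0.59, 0.41, -4.26, 1],
    [0, 3, 0, -0.37, 0.42, -4.29, 1],
    [0, 3, 0, -0.14, 0.41, -4.3, 1],
    [0, 0, 0, 0, 0, 0, 1],
    [0, 0, 0, 0, 0, 0, 1]
  ]
}}

```text
t: 3.4
tcp_pos: [0.4057, -0.3626, 0.1988]
orientation: [-1.566, -0.055, 0.056]
force: [-0.2, -0.6, -0.2]
finger_gap: 1.001
```

```bash
python3 - <<'E'
from h import *
st();plan([(.406,-.364,.12,4,3,1),(.406,-.364,.05,4,4,1)])
E
```

```text
3.4 [ 0.4057 -0.3626  0.1988] yaw 4.02 tilt [-0.001  0.004  0.   ] F [-0.2 -0.6 -0.2] gap 1.0012296491491925
[[-0.1,0.0,-0.0,0.01,2.63,-0.06,1],[-0.1,0.0,-0.0,0.01,2.63,-0.05,1],[-0.0,0.0,-0.0,0.0,2.62,-0.05,1],[-0.0,0.0,-0.0,0.0,1.75,-0.0,1],[-0.0,0.0,-0.0,0.0,1.75,-0.0,1],[-0.0,0.0,-0.0,0.0,1.75,-0.0,1],[-0.0,0.0,-0.0,0.01,1.75,-0.0,1]]
```

Request:
{"method": "play_rows", "body": {
  "deltas": [
    [0, 0, 0, 0, 2.63, -0.06, 1],
    [0, 0, 0, 0, 2.63, -0.05, 1],
    [0, 0, 0, 0, 2.62, -0.05, 1],
    [0, 0, 0, 0, 1.75, 0, 1],
    [0, 0, 0, 0, 1.75, 0, 1],
    [0, 0, 0, 0, 1.75, 0, 1],
    [0, 0, 0, 0, 1.75, 0, 1],
    [0, 0, 0, 0, 0, 0, -1],
    [0, 0, 0, 0, 0, 0, -1],
    [0, 0, 0, 0, 0, 0, -1],
    [0, 0, 0, 0, 0, 0, -1],
    [0, 0, 0, 0, 0, 0, -1]
  ],
  "grip_force": 40
}}

```text
t: 4.9
tcp_pos: [0.4065, -0.3651, 0.0515]
orientation: [-1.569, -0.056, 0.055]
force: [-1.9, -0.4, 4.2]
finger_gap: 0.181
```

Request:
{"method": "play_rows", "body": {
  "deltas": [
    [0, 0, 0, 0, 0, -0.5, -1],
    [0, 0, 0, 0, 0, -0.6, -1],
    [0, 0, 0, 0, 0, -0.6, -1],
    [0, 0, 0, 0, 0, -0.6, -1],
    [0, 0, 0, 0, 0, -0.6, -1],
    [0, 0, 0, 0, 0, 0, -1],
    [0, 0, 0, 0, 0, 0, -1]
  ]
}}

```text
t: 5.78
tcp_pos: [0.4085, -0.3939, 0.0515]
orientation: [-1.568, -0.055, 0.055]
force: [-1.9, 1.2, 4.2]
finger_gap: 0.18
```

```bash
python3 - <<'E'
from h import *
st()
E
```

```text
5.775 [ 0.4085 -0.3939  0.0515] yaw 4.02 tilt [0.    0.002 0.   ] F [-1.9  1.2  4.2] gap 0.1795364431671644
```

```bash
python3 - <<'E'
from h import *
plan([(.4085,-.3939,.0515,4,4,1),(.4085,-.3939,.13,4,4,1),(.627,-.334,.13,0.8,8,0.1),(.627,-.334,.13,.8,2,0.1)])
E
```

```text
[[-0.0,0.0,0.0,0.0,-0.0,0.0,1],[-0.0,0.0,0.0,0.0,-0.0,0.0,1],[-0.1,0.0,0.0,0.0,-0.0,0.0,1],[-0.0,0.0,0.0,0.0,-0.0,0.0,1],[-0.0,0.0,0.0,0.0,-1.96,0.0,1],[-0.0,0.0,0.0,0.0,-1.96,0.0,1],[-0.0,0.0,0.0,0.0,-1.97,0.0,1],[-0.0,0.0,0.0,0.01,-1.96,0.0,1],[-0.0,0.4,0.0,2.78,0.0,0.56,0.1],[-0.0,0.4,0.0,2.77,0.0,0.57,0.1],[-0.0,0.4,0.0,2.77,0.0,0.59,0.1],[-0.0,0.4,0.0,2.76,0.0,0.61,0.1],[-0.0,0.4,0.0,2.76,0.0,0.64,0.1],[-0.0,0.4,0.0,2.76,0.0,0.65,0.1],[-0.0,0.4,0.0,2.75,0.0,0.67,0.1],[-0.0,0.4,0.0,2.75,0.01,0.7,0.1],[-0.0,0.0,0.0,-0.0,-0.0,-0.0,0.1],[-0.0,0.0,0.0,-0.0,-0.0,-0.0,0.1]]
```

Request:
{"method": "play_rows", "body": {
  "deltas": [
    [0, 0, 0, 0, 0, 0, 1],
    [0, 0, 0, 0, 0, 0, 1],
    [0, 0, 0, 0, 0, 0, 1],
    [0, 0, 0, 0, 0, 0, 1],
    [0, 0, 0, 0, -1.96, 0, 1],
    [0, 0, 0, 0, -1.96, 0, 1],
    [0, 0, 0, 0, -1.97, 0, 1],
    [0, 0, 0, 0, -1.96, 0, 1],
    [0, 0.4, 0, 2.78, 0, 0.56, 0.1],
    [0, 0.4, 0, 2.77, 0, 0.57, 0.1],
    [0, 0.4, 0, 2.77, 0, 0.59, 0.1],
    [0, 0.4, 0, 2.76, 0, 0.61, 0.1],
    [0, 0.4, 0, 2.76, 0, 0.64, 0.1],
    [0, 0.4, 0, 2.76, 0, 0.65, 0.1],
    [0, 0.4, 0, 2.75, 0, 0.67, 0.1],
    [0, 0.4, 0, 2.75, 0, 0.7, 0.1],
    [0, 0, 0, 0, 0, 0, 0.1],
    [0, 0, 0, 0, 0, 0, 0.1]
  ]
}}

```text
t: 8.02
tcp_pos: [0.6263, -0.3338, 0.1297]
orientation: [-1.568, -0.011, 0.012]
force: [-0.4, -0.4, 0.1]
finger_gap: 0.548
```

```bash
python3 - <<'E'
from h import *
st();plan([(.627,-.334,.03,.8,4,.1),(.627,-.334,.006,.8,3,.1)])
crop("scene","c2",200,130,400,280,4)
E
```

```text
8.025 [ 0.6263 -0.3338  0.1297] yaw 0.85 tilt [-0.001  0.002  0.   ] F [-0.4 -0.4  0.1] gap 0.5483953023438743
[[-0.0,0.0,-0.0,0.02,2.49,-0.01,0.1],[-0.0,0.0,-0.0,0.02,2.49,-0.01,0.1],[-0.1,0.0,-0.0,0.02,2.49,-0.01,0.1],[-0.0,0.0,-0.0,0.02,2.5,-0.01,0.1],[-0.0,0.0,-0.0,-0.0,0.8,-0.0,0.1],[-0.0,0.0,-0.0,-0.0,0.8,-0.0,0.1],[-0.0,0.0,-0.0,-0.0,0.8,-0.01,0.1]]
```

View pics/c2.png

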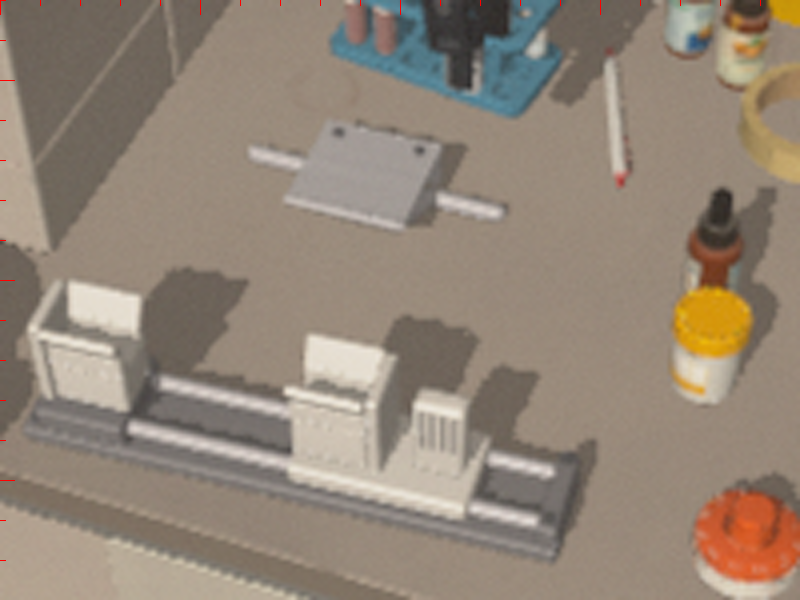

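The scene crop shows the moving saddle clearly shifted (at about crop (340,410)) and the bar undisturbed under the ledge. Next I descend, grip and pull.

Request:
{"method": "play_rows", "body": {
  "deltas": [
    [0, 0, 0, 0.02, 2.49, 0, 0.1],
    [0, 0, 0, 0.02, 2.49, 0, 0.1],
    [0, 0, 0, 0.02, 2.49, 0, 0.1],
    [0, 0, 0, 0.02, 2.5, 0, 0.1],
    [0, 0, 0, 0, 0.8, 0, 0.1],
    [0, 0, 0, 0, 0.8, 0, 0.1],
    [0, 0, 0, 0, 0.8, 0, 0.1],
    [0, 0, 0, 0, 0, 0, -1],
    [0, 0, 0, 0, 0, 0, -1],
    [0, 0, 0, 0, 0, 0, -1],
    [0, 0, 0, 0, 0, 0, -1],
    [0, 0, 0, 0, 0, 0, -1]
  ],
  "grip_force": 60
}}

```text
t: 9.57
tcp_pos: [0.6283, -0.3337, 0.0064]
orientation: [-1.569, -0.012, 0.01]
force: [-0.5, 0.6, 3.0]
finger_gap: 0.105
```

The opening of 8.9 mm is less than 12 mm, so the tips grip above the bar's centre line. I'll reopen, go lower and grip again.

Request:
{"method": "play_rows", "body": {
  "deltas": [
    [0, 0, 0, 0, 0, 0, -0.4],
    [0, 0, 0, 0, 0, 0, -0.4],
    [0, 0, 0, -0.1, 0.25, 0, -0.4],
    [0, 0, 0, 0, 0.25, 0, -0.4],
    [0, 0, 0, 0, 0, 0, -1],
    [0, 0, 0, 0, 0, 0, -1],
    [0, 0, 0, 0, 0, 0, -1],
    [0, 0, 0, 0, 0, 0, -1]
  ]
}}

```text
t: 10.58
tcp_pos: [0.627, -0.3336, 0.0007]
orientation: [-1.569, -0.012, 0.011]
force: [0.4, -0.3, 1.0]
finger_gap: 0.107
```

Request:
{"method": "play_rows", "body": {
  "deltas": [
    [0, 0, 0, -0.3, -0.2, 0, -1],
    [0, 0, 0, -0.8, 0, 0, -1],
    [0, 0, 0, -1, 0, 0, -1],
    [0, 0, 0, -1, 0, 0, -1],
    [0, 0, 0, -1, 0, 0, -1],
    [0, 0, 0, -1, 0, 0, -1],
    [0, 0, 0, -1, 0, 0, -1],
    [0, 0, 0, -1, 0, 0, -1],
    [0, 0, 0, -1, 0, 0, -1],
    [0, 0, 0, -0.6, 0, 0, -1],
    [0, 0, 0, -0.3, 0, 0, -1],
    [0, 0, 0, 0, 0, 0, -1]
  ]
}}

```text
t: 12.08
tcp_pos: [0.5367, -0.3348, 0.0026]
orientation: [-1.568, -0.012, 0.011]
force: [-0.0, -0.1, -0.5]
finger_gap: 0.107
```

```bash
python3 - <<'E'
from h import *
st();crop("top","c3",200,135,390,295,4)
E
```

```text
12.075 [ 0.5367 -0.3348  0.0026] yaw 0.82 tilt [0.    0.002 0.   ] F [-0.  -0.1 -0.5] gap 0.10730304360734137
```

View pics/c3.png

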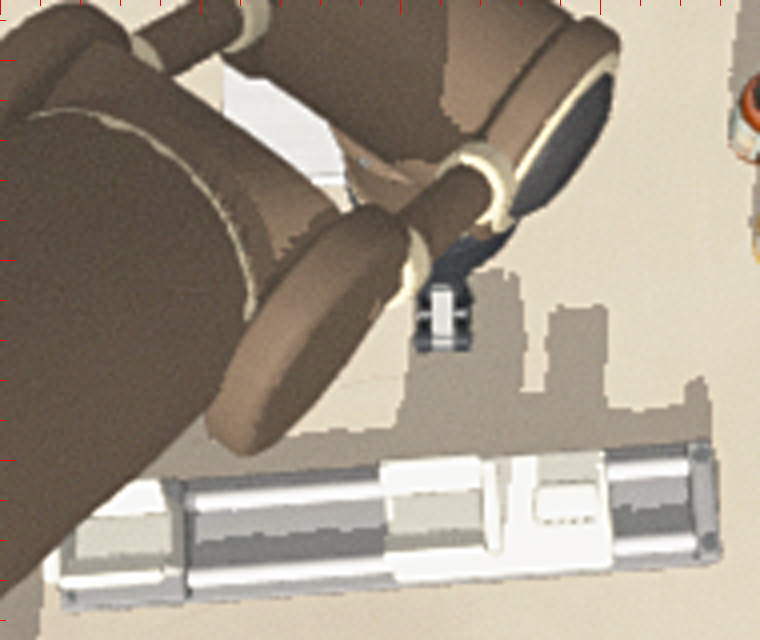

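The top crop shows the saddle in its new place and the fingers gripping at about (442,310). The arm hides the bar, so I'll release, move clear and look.

```bash
python3 - <<'E'
from h import *
f=lambda u,v,z:ray("top",(200+u/4,135+v/4),z)
a,b=f(484,501,.092),f(58,537,.092);print("stop inner",a,b,np.linalg.norm(a-b));print("mov walls",f(383,472,.091),f(480,459,.091),f(390,556,.091),f(485,549,.091))
plan([(.5367,-.3348,.0026,.8,4,0),(.5367,-.3348,.06,.8,3,0),(.5,-.3,.2,.8,4,0),(.40,-.05,.25,.8,7,0)])
E
```

```text
stop inner [ 0.4063 -0.3558  0.092 ] [ 0.3915 -0.1677  0.092 ] 0.18868134512982465
mov walls [ 0.4194 -0.3109  0.091 ] [ 0.425  -0.3541  0.091 ] [ 0.3824 -0.3143  0.091 ] [ 0.3852 -0.3561  0.091 ]
[[-0.0,0.0,0.0,-0.01,0.0,0.0,0],[-0.0,0.0,0.0,-0.01,0.0,0.0,0],[-0.1,0.0,0.0,-0.01,0.0,0.0,0],[-0.0,0.0,0.0,-0.0,0.0,0.0,0],[-0.0,0.0,0.0,0.0,-1.91,0.0,0],[-0.0,0.0,0.0,0.0,-1.91,0.0,0],[-0.0,0.0,0.0,0.0,-1.92,0.0,0],[-0.0,0.0,0.0,-0.9,-3.5,0.89,0],[-0.0,0.0,0.0,-0.9,-3.5,0.88,0],[-0.0,0.0,0.0,-0.9,-3.5,0.89,0],[-0.0,0.0,0.0,-0.91,-3.5,0.88,0],[-0.0,0.0,0.0,-1.38,-0.71,3.59,0],[-0.0,0.0,0.0,-1.37,-0.71,3.59,0],[-0.0,0.0,0.0,-1.38,-0.71,3.59,0],[-0.0,0.0,0.0,-1.37,-0.72,3.59,0],[-0.0,0.0,0.0,-1.38,-0.71,3.6,0],[-0.0,0.0,0.0,-1.37,-0.72,3.59,0],[-0.0,0.0,0.0,-1.38,-0.71,3.6,0]]
```

Request:
{"method": "play_rows", "body": {
  "deltas": [
    [0, 0, 0, 0, 0, 0, 0],
    [0, 0, 0, 0, 0, 0, 0],
    [0, 0, 0, 0, 0, 0, 0],
    [0, 0, 0, 0, -1.91, 0, 0],
    [0, 0, 0, 0, -1.91, 0, 0],
    [0, 0, 0, 0, -1.92, 0, 0],
    [0, 0, 0, -0.9, -3.5, 0.89, 0],
    [0, 0, 0, -0.9, -3.5, 0.88, 0],
    [0, 0, 0, -0.9, -3.5, 0.89, 0],
    [0, 0, 0, -0.91, -3.5, 0.88, 0],
    [0, 0, 0, -1.38, -0.71, 3.59, 0],
    [0, 0, 0, -1.37, -0.71, 3.59, 0],
    [0, 0, 0, -1.38, -0.71, 3.59, 0],
    [0, 0, 0, -1.37, -0.72, 3.59, 0],
    [0, 0, 0, -1.38, -0.71, 3.6, 0],
    [0, 0, 0, -1.37, -0.72, 3.59, 0],
    [0, 0, 0, -1.38, -0.71, 3.6, 0]
  ]
}}

```text
t: 14.25
tcp_pos: [0.3997, -0.0494, 0.2522]
orientation: [-1.569, -0.013, 0.009]
force: [-0.3, 0.8, -0.2]
finger_gap: 0.498
```

```bash
python3 - <<'E'
from h import *
st();crop("top","c4",200,135,390,295,4)
E
```

```text
14.25 [ 0.3997 -0.0494  0.2522] yaw 0.81 tilt [0.003 0.002 0.   ] F [-0.3  0.8 -0.2] gap 0.49779606860188563
```

View pics/c4.png

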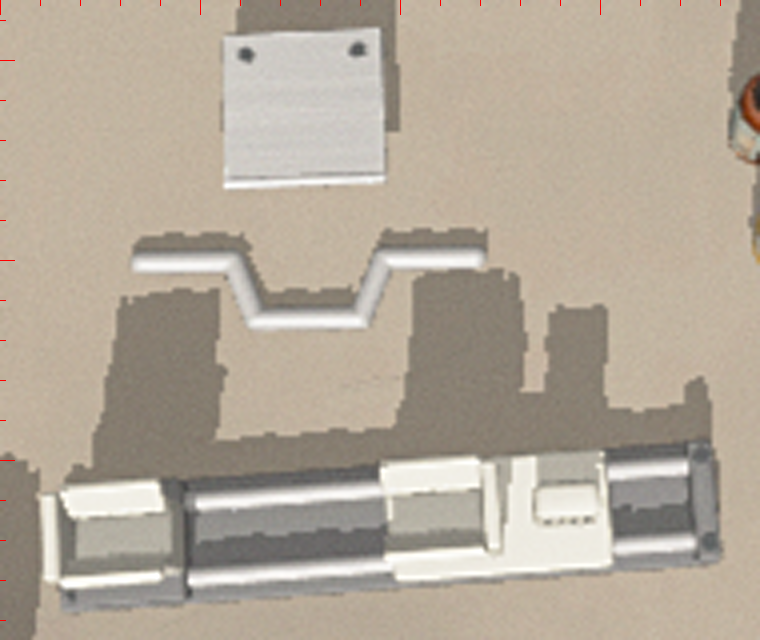

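The bar is out and clear. Its middle is at about crop (309,319), with tips at (133,263) and (486,258). The saddle gap looks right.

```bash
python3 - <<'E'
from h import *
f=lambda u,v,z:ray("top",(200+u/4,135+v/4),z)
L,Rr,a,b=f(133,262,.006),f(486,257,.006),f(250,320,.006),f(368,318.5,.006);print(L,Rr,(L+Rr)/2,"mid",(a+b)/2,a,b)
print(np.degrees(np.arctan2(-(L-Rr)[0],(L-Rr)[1])),np.degrees(np.arctan2(-(a-b)[0],(a-b)[1])))
m=(a+b)/2; m=[(L+Rr)[0]/2-.030,(L+Rr)[1]/2]; print(m)
x,y=m
plan([(x,y,.2,.8,8,0),(x,y,.2,.8,1,-.2),(x,y,.04,.8,6,-.2),(x,y,.002,.8,4,-.2)])
E
```

```text
[ 0.5352 -0.1783  0.006 ] [ 0.5366 -0.3563  0.006 ] [ 0.5359 -0.2673  0.006 ] mid [ 0.5052  -0.26755  0.006  ] [ 0.505 -0.238  0.006] [ 0.5054 -0.2971  0.006 ]
0.4506316704590597 0.3877827726655258
[np.float64(0.5059), np.float64(-0.2673)]
[[-0.0,0.0,0.0,1.3,0.64,-2.79,0],[-0.0,0.0,0.0,1.31,0.64,-2.79,0],[-0.1,0.0,0.0,1.3,0.64,-2.79,0],[-0.0,0.0,0.0,1.31,0.65,-2.79,0],[-0.1,0.0,0.0,1.3,0.65,-2.79,0],[-0.0,0.0,0.0,1.31,0.65,-2.79,0],[-0.1,0.0,0.0,1.3,0.65,-2.79,0],[-0.0,0.1,0.1,1.31,0.66,-2.79,0],[-0.0,-0.0,-0.0,-0.0,0.0,0.0,-0.2],[-0.0,-0.0,-0.0,0.0,2.67,-0.0,-0.2],[-0.0,-0.0,-0.0,0.0,2.67,-0.0,-0.2],[-0.0,-0.0,-0.0,0.0,2.67,-0.0,-0.2],[-0.0,-0.0,-0.0,0.0,2.66,-0.0,-0.2],[-0.0,-0.0,-0.0,0.0,2.67,-0.0,-0.2],[-0.0,-0.0,-0.0,0.0,2.66,-0.01,-0.2],[-0.0,-0.0,-0.0,0.0,0.95,-0.0,-0.2],[-0.0,-0.0,-0.0,0.0,0.95,-0.0,-0.2],[-0.0,-0.0,-0.0,0.0,0.95,-0.0,-0.2],[-0.0,-0.0,-0.0,0.0,0.95,-0.0,-0.2]]
```

Request:
{"method": "play_rows", "body": {
  "deltas": [
    [0, 0, 0, 1.3, 0.64, -2.79, 0],
    [0, 0.1, 0, 1.31, 0.64, -2.79, 0],
    [-0.1, 0.1, 0, 1.3, 0.64, -2.79, 0],
    [0, 0.1, 0, 1.31, 0.65, -2.79, 0],
    [-0.1, 0, 0, 1.3, 0.65, -2.79, 0],
    [0, 0, 0, 1.31, 0.65, -2.79, 0],
    [-0.1, 0, 0, 1.3, 0.65, -2.79, 0],
    [0, 0.1, 0.1, 1.31, 0.66, -2.79, 0],
    [0, 0, 0, 0, 0, 0, -0.2],
    [0, 0, 0, 0, 2.67, 0, -0.2],
    [0, 0, 0, 0, 2.67, 0, -0.2],
    [0, 0, 0, 0, 2.67, 0, -0.2],
    [0, 0, 0, 0, 2.66, 0, -0.2],
    [0, 0, 0, 0, 2.67, 0, -0.2],
    [0, 0, 0, 0, 2.66, 0, -0.2]
  ]
}}

```text
t: 16.18
tcp_pos: [0.5069, -0.2721, 0.0391]
orientation: [-1.574, -0.006, 0.007]
force: [-0.0, -0.4, 0.3]
finger_gap: 0.399
```

```bash
python3 - <<'E'
from h import *
st();plan([(.5055,-.2673,.002,.5,4,-.2)])
E
```

```text
16.175 [ 0.5069 -0.2721  0.0391] yaw 0.46 tilt [-0.001 -0.003  0.   ] F [-0.  -0.4  0.3] gap 0.3992702972009344
[[0.0,-0.0,-0.0,-0.03,0.93,0.12,-0.2],[0.1,-0.0,-0.0,-0.03,0.93,0.12,-0.2],[0.0,-0.0,-0.0,-0.03,0.93,0.12,-0.2],[0.1,-0.0,-0.0,-0.04,0.92,0.13,-0.2]]
```

Request:
{"method": "play_rows", "body": {
  "deltas": [
    [0, 0, 0, -0.03, 0.93, 0.12, -0.2],
    [0.1, 0, 0, -0.03, 0.93, 0.12, -0.2],
    [0, 0, 0, -0.03, 0.93, 0.12, -0.2],
    [0.1, 0, 0, -0.04, 0.92, 0.13, -0.2],
    [0, 0, 0, 0, 0, 0, -0.2],
    [0, 0, 0, 0, 0, 0, -1],
    [0, 0, 0, 0, 0, 0, -1],
    [0, 0, 0, 0, 0, 0, -1],
    [0, 0, 0, 0, 0, 0, -1]
  ],
  "grip_force": 80
}}

```text
t: 17.3
tcp_pos: [0.5059, -0.2683, 0.0021]
orientation: [-1.571, -0.005, 0.006]
force: [-0.9, -0.2, 4.0]
finger_gap: 0.1
```

```bash
python3 - <<'E'
from h import *
st();s=arm.state();x,y,z=s["tcp_pos"];plan([(x,y,.14,.45,6,-1)])
E
```

```text
17.3 [ 0.5059 -0.2683  0.0021] yaw 0.43 tilt [-0.001  0.     0.   ] F [-0.9 -0.2  4. ] gap 0.10002268704996507
[[-0.0,-0.0,-0.0,-0.0,-2.3,0.0,-1],[-0.0,-0.0,-0.0,-0.0,-2.3,0.0,-1],[-0.0,-0.0,-0.0,-0.0,-2.3,0.0,-1],[-0.0,-0.0,-0.0,-0.0,-2.3,0.0,-1],[-0.0,-0.0,-0.0,-0.0,-2.3,0.0,-1],[-0.0,-0.0,-0.0,-0.01,-2.29,0.0,-1]]
```

Request:
{"method": "play_rows", "body": {
  "deltas": [
    [0, 0, 0, 0, -1.5, 0, -1],
    [0, 0, 0, 0, -2.3, 0, -1],
    [0, 0, 0, 0, -2.5, 0, -1],
    [0, 0, 0, 0, -2.5, 0, -1],
    [0, 0, 0, 0, -2.5, 0, -1],
    [0, 0, 0, 0, -2.5, 0, -1],
    [0, 0, 0, 0, 0, 0, -1]
  ]
}}

```text
t: 18.18
tcp_pos: [0.5073, -0.2691, 0.1423]
orientation: [-1.573, -0.009, 0.003]
force: [-0.8, 0.4, -0.9]
finger_gap: 0.098
```

```bash
python3 - <<'E'
from h import *
st();plan([(.369,-.265,.13,4.2,8,-1),(.369,-.265,.13,4.2,2,-1)])
E
```

```text
18.175 [ 0.5073 -0.2691  0.1423] yaw 0.43 tilt [ 0.003 -0.002  0.   ] F [-0.8  0.4 -0.9] gap 0.09800662589112413
[[0.0,-0.5,0.0,-1.73,0.15,0.06,-1],[0.0,-0.5,0.0,-1.73,0.15,0.08,-1],[0.0,-0.5,0.0,-1.73,0.15,0.1,-1],[0.0,-0.5,0.0,-1.73,0.15,0.11,-1],[0.0,-0.4,0.0,-1.72,0.15,0.13,-1],[0.0,-0.5,0.1,-1.72,0.14,0.14,-1],[0.1,-0.4,0.0,-1.72,0.15,0.15,-1],[0.0,-0.5,0.1,-1.73,0.15,0.16,-1],[0.0,0.0,-0.0,0.0,-0.0,-0.0,-1],[0.0,0.0,-0.0,0.0,-0.0,-0.0,-1]]
```

Request:
{"method": "play_rows", "body": {
  "deltas": [
    [0, -0.5, 0, -1.73, 0.15, 0.06, -1],
    [0, -0.5, 0, -1.73, 0.15, 0.08, -1],
    [0, -0.5, 0, -1.73, 0.15, 0.1, -1],
    [0, -0.5, 0, -1.73, 0.15, 0.11, -1],
    [0, -0.4, 0, -1.72, 0.15, 0.13, -1],
    [0, -0.5, 0.1, -1.72, 0.14, 0.14, -1],
    [0.1, -0.4, 0, -1.72, 0.15, 0.15, -1],
    [0, -0.5, 0.1, -1.73, 0.15, 0.16, -1],
    [0, 0, 0, 0, 0, 0, -1],
    [0, 0, 0, 0, 0, 0, -1]
  ]
}}

```text
t: 19.42
tcp_pos: [0.3677, -0.2643, 0.1282]
orientation: [-1.568, -0.055, 0.061]
force: [0.4, -0.8, -1.4]
finger_gap: 0.099
```

```bash
python3 - <<'E'
from h import *
st();crop("top","c5",200,185,390,295,4);crop("scene","s5",200,150,400,280,4)
a=cv2.imread("pics/c5.png");b=cv2.imread("pics/s5.png");w=640
z=[cv2.resize(i,(w,int(i.shape[0]*w/i.shape[1]))) for i in(a,b)];v=np.vstack(z);print(v.shape);cv2.imwrite("pics/j5.png",v[:600*2])
cv2.imwrite("pics/j5.png",cv2.resize(v,None,fx=.75,fy=.75,interpolation=cv2.INTER_AREA)); 
E
```

```text
19.425 [ 0.3677 -0.2643  0.1282] yaw 4.21 tilt [-0.004  0.001  0.   ] F [ 0.4 -0.8 -1.4] gap 0.09877794414190039
(786, 640, 3)
```

View pics/j5.png

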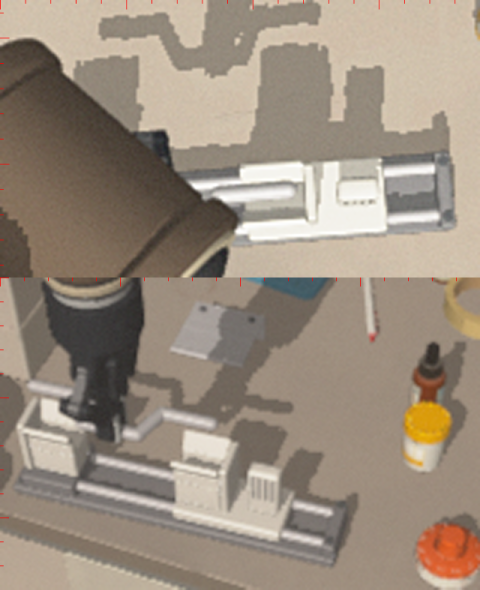

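```bash
python3 - <<'E'
from h import *
L=(.3977-.09*.073,-.261+.09*.997,.132);R=(.3977+.09*.073,-.261-.09*.997,.132)
for dz in(0,-.01,-.02,.01):
  r=np.array(R)+[0,0,dz];l=np.array(L)+[0,0,dz];print(dz,proj("top",r),proj("scene",r),proj("scene",l))
im=arm.snapshot("top")[240:280,285:340];cv2.imwrite("pics/t6.png",cv2.resize(im,None,fx=7,fy=7,interpolation=cv2.INTER_CUBIC))
im=arm.snapshot("scene")[180:240,200:300];cv2.imwrite("pics/s6.png",cv2.resize(im,None,fx=7,fy=7,interpolation=cv2.INTER_CUBIC))
a=cv2.imread("pics/t6.png");a=cv2.copyMakeBorder(a,0,0,0,700-a.shape[1],cv2.BORDER_CONSTANT);v=np.vstack([a,cv2.imread("pics/s6.png")])[:600];print(a.shape,v.shape);cv2.imwrite("pics/v6.png",v)
E
```

```text
0 [317.7 259.3] [291.4 211.6] [212.  194.4]
-0.01 [317.8 259.8] [291.5 214.7] [212.6 197.6]
-0.02 [317.9 260.4] [291.6 217.9] [213.3 200.7]
0.01 [317.6 258.7] [291.2 208.4] [211.3 191.2]
(280, 700, 3) (600, 700, 3)
```

View pics/v6.png

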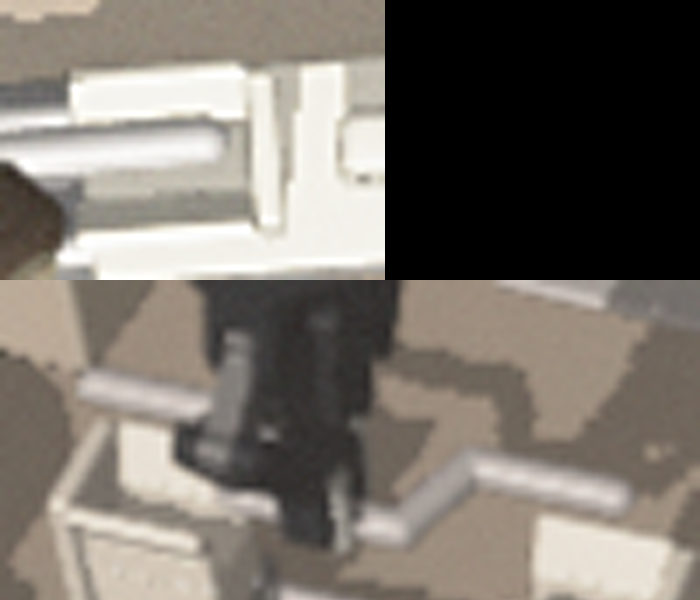

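The bar is level over the cradle. Its right tip is at about (317.1, 260.4) in the top view against a predicted (317.7, 259.3), so it needs about 1–2 mm of trim. I'll lower it now.

```bash
python3 - <<'E'
from h import *
plan([(.370,-.266,.128,4.2,2,-1),(.370,-.266,.09,4.2,4,-1),(.370,-.266,.074,4.2,3,-1)])
E
```

```text
[[-0.1,0.0,-0.1,0.1,0.0,-0.1,-1],[-0.0,0.1,-0.2,0.1,0.0,-0.1,-1],[-0.0,-0.0,0.0,-0.0,0.95,-0.0,-1],[-0.0,-0.0,0.0,-0.0,0.95,-0.0,-1],[-0.0,-0.0,0.0,-0.0,0.95,-0.0,-1],[-0.0,-0.0,0.0,-0.0,0.95,-0.0,-1],[-0.0,-0.0,0.0,-0.0,0.53,-0.0,-1],[-0.0,-0.0,0.0,-0.0,0.54,-0.0,-1],[-0.0,-0.0,0.0,-0.01,0.53,-0.01,-1]]
```

Request:
{"method": "play_rows", "body": {
  "deltas": [
    [0, 0, 0, 0.1, 0, -0.1, -1],
    [0, 0, 0, 0.1, 0, -0.1, -1],
    [0, 0, 0, 0, 0.95, 0, -1],
    [0, 0, 0, 0, 0.95, 0, -1],
    [0, 0, 0, 0, 0.95, 0, -1],
    [0, 0, 0, 0, 0.95, 0, -1],
    [0, 0, 0, 0, 0.53, 0, -1],
    [0, 0, 0, 0, 0.54, 0, -1],
    [0, 0, 0, 0, 0.53, 0, -1],
    [0, 0, 0, 0, 0, 0, -1]
  ]
}}

```text
t: 20.88
tcp_pos: [0.3689, -0.2654, 0.0735]
orientation: [-1.567, -0.054, 0.062]
force: [-0.7, -0.1, -1.5]
finger_gap: 0.097
```

Request:
{"method": "play_rows", "body": {
  "deltas": [
    [0, 0, 0, 0, 0.25, 0, -1],
    [0, 0, 0, 0, 0.25, 0, -1],
    [0, 0, 0, 0, 0.2, 0, -1],
    [0, 0, 0, 0, 0, 0, -1]
  ]
}}

```text
t: 21.38
tcp_pos: [0.3689, -0.2655, 0.0667]
orientation: [-1.567, -0.054, 0.062]
force: [0.8, -0.3, -0.8]
finger_gap: 0.1
```

```bash
python3 - <<'E'
from h import *
st();print(arm.state()["wrist_torque"])
E
```

```text
21.375 [ 0.3689 -0.2655  0.0667] yaw 4.23 tilt [-0.005  0.002  0.   ] F [ 0.8 -0.3 -0.8] gap 0.09995346111035269
[-0.03280319  0.00170424 -0.02474589]
```

Request:
{"method": "play_rows", "body": {
  "deltas": [
    [0, 0, 0, 0, 0.15, 0, -1],
    [0, 0, 0, 0, 0.15, 0, -1],
    [0, 0, 0, 0, 0, 0, -1]
  ]
}}

```text
t: 21.75
tcp_pos: [0.3691, -0.2657, 0.0639]
orientation: [-1.568, -0.054, 0.062]
force: [-0.0, 0.2, -0.3]
finger_gap: 0.106
```

Request:
{"method": "play_rows", "body": {
  "deltas": [
    [0, 0, 0, 0, 0, 0, -0.6],
    [0, 0, 0, 0, 0, 0, -0.2],
    [0, 0, 0, 0, 0, 0, 0.2],
    [0, 0, 0, 0, 0, 0, 0.6],
    [0, 0, 0, 0, 0, 0, 1],
    [0, 0, 0, 0, 0, 0, 1],
    [0, 0, 0, 0, 0, 0, 1],
    [0, 0, 0, 0, 0, 0, 1]
  ]
}}

```text
t: 22.75
tcp_pos: [0.369, -0.2656, 0.0638]
orientation: [-1.568, -0.054, 0.062]
force: [0.3, 0.2, -0.6]
finger_gap: 1.002
```

```bash
python3 - <<'E'
from h import *
st()
im=arm.snapshot("scene")[170:280,200:350];cv2.imwrite("pics/s7.png",cv2.resize(im,None,fx=5,fy=5,interpolation=cv2.INTER_CUBIC))
E
```

```text
22.75 [ 0.369  -0.2656  0.0638] yaw 4.23 tilt [-0.005  0.002  0.   ] F [ 0.3  0.2 -0.6] gap 1.0017015130580305
```

View pics/s7.png

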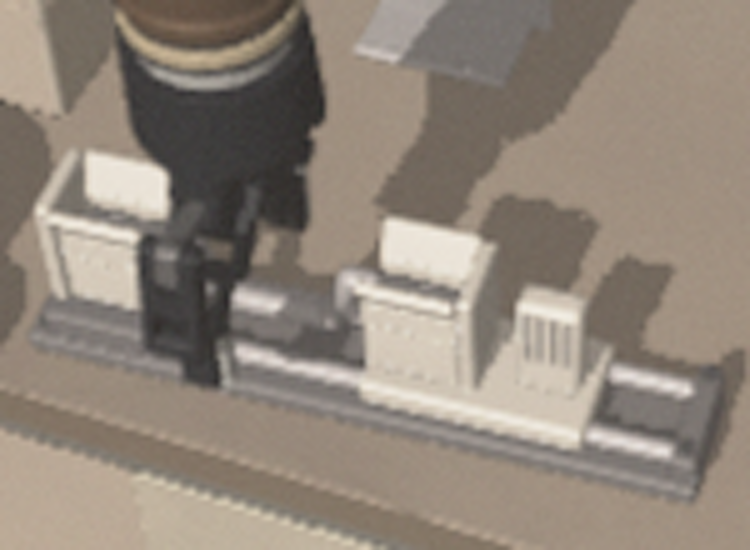

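The bar has turned into the troughs (its crank at about crop (348,285)) and the fingers stand clear on both sides. I'll lift straight up and move aside.

Request:
{"method": "play_rows", "body": {
  "deltas": [
    [0, 0, 0, 0, -0.5, 0, 1],
    [0, 0, 0, 0, -1, 0, 1],
    [0, 0, 0, 0, -1.5, 0, 1],
    [0, 0, 0, 0, -2, 0, 1],
    [0, 0, 0, 0, -3, 0, 1],
    [0, 0, 0, 0, -3, 0, 1],
    [0, 0, 0, 0, -3, 0, 1],
    [0, 0, 0, 0, -3, 0, 1],
    [0, 0, 0, 0, -1, 3.5, 1],
    [0, 0, 0, 0, 0, 3.5, 1],
    [0, 0, 0, 0, 0, 3.5, 1],
    [0, 0, 0, 0, 0, 3.5, 1],
    [0, 0, 0, 0, 0, 3.5, 1],
    [0, 0, 0, 0, 0, 3.5, 1],
    [0, 0, 0, 0, 0, 3.5, 1],
    [0, 0, 0, 0, 0, 0, 1],
    [0, 0, 0, 0, 0, 0, 1]
  ]
}}

```text
t: 24.92
tcp_pos: [0.3522, -0.0221, 0.2452]
orientation: [-1.569, -0.056, 0.061]
force: [0.3, 0.1, -0.4]
finger_gap: 1.005
```

```bash
python3 - <<'E'
from h import *
st();crop("top","c8",205,235,390,295,4);crop("scene","s8",200,195,385,275,4)
cv2.imwrite("pics/j8.png",np.vstack([cv2.imread("pics/c8.png"),cv2.imread("pics/s8.png")]))
E
```

```text
24.925 [ 0.3522 -0.0221  0.2452] yaw 4.27 tilt [-0.004  0.001  0.   ] F [ 0.3  0.1 -0.4] gap 1.0045753081310425
```

View pics/j8.png

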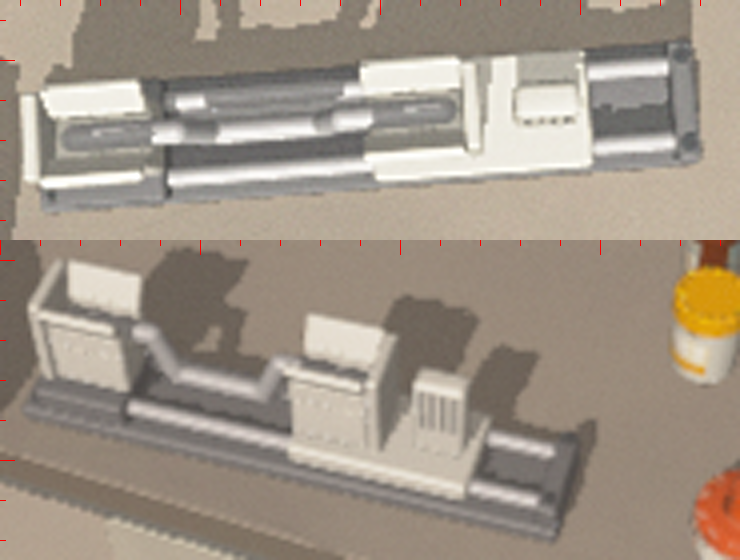

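```bash
python3 - <<'E'
from h import *
f=lambda u,v,z:ray("top",(205+u/4,235+v/4),z)
L,R=f(62,136,.068),f(456,109,.068);print(L,R,np.linalg.norm(L-R))
a,b=f(463,108,.092),f(39,138,.092);print("stops",b,a,np.linalg.norm(a-b))
print(arm.state()["t"],arm.finish_job())
E
```

```text
[ 0.3936 -0.1727  0.068 ] [ 0.4048 -0.3518  0.068 ] 0.17944985371963945
stops [ 0.391  -0.1682  0.092 ] [ 0.4032 -0.3553  0.092 ] 0.18749733331437013
the job is handed in; nothing more can be done
25.025 None
```

I gripped the slider tab and slid the moving saddle about 29 mm. I then drew the bar 90 mm out from under the ledge by its right-hand end, gripped it again by the offset middle, and lowered it into both troughs. The job is handed in at about 25 s of the 58 s allowed; `finish_job` gives no verdict.

**Last checks, from the final pictures:**
- **Endwise play:** the stops measure about 187.5 mm apart, so the carriage is at about 0.048 m and the play is about 7–8 mm. An earlier picture gave 188.7 mm; both are well inside the 1–21 mm limit.
- **Bar seating:** the tips lie about 4–5 mm from each end stop, with the straight ends in the troughs and the offset hanging down. Seat height I judged only by eye, plus the force reading when the bar touched down.
- **Clearances:** the gripper is open, about 0.25 m up and off to the left, touching nothing. The arm never went near the cup, dropper bottle or timer. The last picture shows only parts of them, so I did not measure their positions again.

**One mismatch:** with the bar gripped, the gripper read about 9 mm open instead of 12 mm. Gripping again lower down gave the same reading, so I put it down to the gauge. The grip held throughout.

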